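Set out the flower pots by size on the saucer row

ROBOT

A 7-joint arm with a two-finger parallel gripper is mounted at the origin on the work surface. World frame = base frame: x ahead of the robot, y to its left, z up, the work surface at z = 0. Lengths are in mm, angles in rad, forces in N, time in s.
With the tool pointing down it reaches from about 400 to 875 mm from the base axis. Payload 19.3 kg.
Tool frame: the origin (TCP) lies at the very end of the fingers, on their centre line; the grasp point (between the pads) lies 19 mm behind it (grip_point_offset is the z of the grasp point in the tool frame, in mm); z points along the fingers, y is the line along which they close (so a half turn about z gives the same grasp; the last joint's range is limited). The gripper opens to 85 mm and grips with 20 to 120 N. Pads are 22 mm wide; open, the fingers measure 114 mm over their backs; the gripper's body (76 mm by 85 mm) begins 54 mm behind the grasp point. The pads swing forward as they close: fully open they stand 13 mm farther back than shut.
Start: joints at [-1.287, 0.521, -0.036, 1.599, 0.021, 1.021, -0.113], TCP at [216.559, 586.274, 231.291] pointing down, gripper open.
Joint ranges: [-2.91, 2.91], [-0.3, 2.13], [-1.5, 1.42], [0.17, 2.43], [-1.26, 4.41], [0.16, 1.93], [-2.52, 2.52]. Speed limits (rad/s): [1.89, 1.89, 2.39, 2.39, 3.01, 3.01, 3.01].

INTERFACE

Orientations are given as a 3x3 rotation matrix whose columns are the frame's x, y, z axes.
In Python, from workcell import movep, movel, goto_joints, open_gripper, clamp, wait, inverse_kinematics, read_state, camera, PlanningError, finish_job, grip_point_offset gives the robot as it stands. Calls block until the motion is done:
- movep(position, orientation): joint-space move of the TCP to a pose.
- movel(position, frame=None, max_speed=150, guard=None): straight line of the TCP; frame=None keeps the orientation; max_speed is the mean speed in mm/s. With guard (N) it stops when the force on the tool has changed by that much, and returns True; else False.
- goto_joints(angles): joint-space move.
- open_gripper() and clamp(): open the fingers fully, or close them until they stop; the grip force is fixed at half the most.
- wait(seconds).
- inverse_kinematics(position, orientation): joint angles nearest the present ones, or None.
- read_state(): the state.
- camera(name): name is "scene" or "top"; returns a dict with "image" (420x560x3 uint8, blue, green, red), "range_z" (420x560 float32, mm along the optical axis (not along the pixel's ray), 0 where there is no reading), "fx", "fy", "cx", "cy" (pixels), "dist_coeffs" ([k1, k2, p1, p2, k3] as OpenCV has them; the pictures are not rectified), "cam_to_world" (4x4, takes a point from camera to world coordinates). Camera axes: x right, y up, looking along -z (the intrinsics and any distortion apply to the point x, -y, -z); pixel columns grow to the right and rows downward; lengths in mm; the calibration is good to about 2 mm. A picture is of the moment at which its call begins.
A pose or a line that the arm cannot do raises PlanningError and nothing moves.
- finish_job(): hands the job in; it is judged then, once.
The state is a dict: "time": time; "qpos": joint angles; "qvel": joint speeds; "joint_efforts": joint torques, N m; "eef_pos": TCP position; "tool_rot": TCP orientation; "ft_force": force on the tool from outside, world axes, zero at the start; "torque": the same for the moment, N m; "finger_gap": finger opening in mm; "gripper_force": force on a finger pad.
Only numpy, scipy, OpenCV 4.12 (cv2) and the standard library are available. Lean on these libraries where they do the work, as an engineer would, in place of code of your own. Each camera call takes 0.05 s, during which the arm holds its last target. There are 200 camera calls.

TASK

Set the four empty terracotta pots out ready for filling on the row of four saucers, one pot to a saucer and in order of size: the smallest on the saucer at the white bowl's end of the row, rising to the largest at the other end. Set each one down gently, upright and in the middle of its saucer, and leave the bowl and the jar tower standing where they are.

Things in the scene. Friction and masses are not known exactly. Their poses are not given: they have to be found in the camera images.
- pot_1: The smallest of four empty, hollow terracotta flower pots, standing upright and loose on the table. Rim diameter 36 mm, height 38 mm; the top 9 mm is a thicker straight collar of that full diameter, below which the pot steps in slightly and tapers to a foot of 24 mm diameter; the collar's wall is 4 mm thick. About 30 g. Origin at the centre of the underside of the foot, z up the pot's axis.
- pot_2: The second smallest of four empty, hollow terracotta flower pots, standing upright and loose on the table. Rim diameter 46 mm, height 48 mm; the top 12 mm is a thicker straight collar of that full diameter, below which the pot steps in slightly and tapers to a foot of 30 mm diameter; the collar's wall is 4 mm thick. About 50 g. Origin at the centre of the underside of the foot, z up the pot's axis.
- pot_3: The second largest of four empty, hollow terracotta flower pots, standing upright and loose on the table. Rim diameter 56 mm, height 58 mm; the top 14 mm is a thicker straight collar of that full diameter, below which the pot steps in slightly and tapers to a foot of 37 mm diameter; the collar's wall is 4 mm thick. About 80 g. Origin at the centre of the underside of the foot, z up the pot's axis.
- pot_4: The largest of four empty, hollow terracotta flower pots, standing upright and loose on the table. Rim diameter 66 mm, height 68 mm; the top 17 mm is a thicker straight collar of that full diameter, below which the pot steps in slightly and tapers to a foot of 43 mm diameter; the collar's wall is 4 mm thick. About 115 g. Origin at the centre of the underside of the foot, z up the pot's axis.
- saucer_a: Shallow terracotta saucer, the first saucer, at the board's +y (robot's left) end of the row. All four saucers are alike: 86 mm over the rim, 12 mm high, flat floor 70 mm across lying 4 mm above its underside. Does not move. Origin at the centre of its underside, z up; the underside rests on the oak board, 20 mm above the table.
- saucer_b: Shallow terracotta saucer, the second saucer from the +y (robot's left) end of the row. All four saucers are alike: 86 mm over the rim, 12 mm high, flat floor 70 mm across lying 4 mm above its underside. Does not move. Origin at the centre of its underside, z up; the underside rests on the oak board, 20 mm above the table.
- saucer_c: Shallow terracotta saucer, the third saucer from the +y (robot's left) end of the row. All four saucers are alike: 86 mm over the rim, 12 mm high, flat floor 70 mm across lying 4 mm above its underside. Does not move. Origin at the centre of its underside, z up; the underside rests on the oak board, 20 mm above the table.
- saucer_d: Shallow terracotta saucer, the fourth saucer, at the board's -y (robot's right) end of the row. All four saucers are alike: 86 mm over the rim, 12 mm high, flat floor 70 mm across lying 4 mm above its underside. Does not move. Origin at the centre of its underside, z up; the underside rests on the oak board, 20 mm above the table.
- mortar_bowl: Empty white ceramic mortar-shaped bowl, 118 mm across the mouth, 75 mm high, standing loose on the table beyond one end of the row of saucers, at the left (+y) or at the right (-y); it marks the end of the row where the smallest pot belongs, and is to be left where it stands. Origin at the centre of its underside.
- jar_tower: Bystander, leave alone: tower of four screwed-together clear plastic bead jars with a white lid, one stiff piece, 61 mm diameter, 202 mm high, loose, easily toppled. Stands beyond the other end of the row from the bowl. Origin at the centre of its underside.
Things that resemble listed ones, but are neither listed nor needed, are in the scene too. What is shaped like the mortar_bowl but black or yellow is not meant.

How it is judged:
By the outcome, as a careful person would: the job done as asked, in the order asked, and still so for the second after the job is handed in, with the robot touching nothing.
It also fails if it takes over 104 s, if anything falls off the work surface, if the arm or the gripper's body presses on something with over 40 N, if the wrist force passes 120 N, or if a joint passes its speed limit or range.

## Working session

There is one attempt and no reset: what is moved stays moved. The work goes in short steps, each a Python script; the robot and the scene stay as the last script left them, time stands still between calls to the robot, and variables do not carry over. Pictures are saved under pics/ and viewed, at most 14 in all, crops included, and the job is handed in when it is done.

```bash
mkdir -p pics; ls; cat > h.py <<'E'
import numpy as np, cv2
from workcell import *
def xyz(c):
    h,w=c["range_z"].shape
    u,v=np.meshgrid(np.arange(w),np.arange(h))
    K=np.array([[c["fx"],0,c["cx"]],[0,c["fy"],c["cy"]],[0,0,1.]])
    p=cv2.undistortPoints(np.stack([u,v],-1).reshape(-1,1,2).astype(np.float64),K,np.array(c["dist_coeffs"],float)).reshape(h,w,2)
    z=c["range_z"].astype(float)
    P=np.stack([p[...,0]*z,-p[...,1]*z,-z,np.ones_like(z)],-1)
    W=P@np.array(c["cam_to_world"]).T
    W=W[...,:3]; W[z==0]=np.nan
    return W
E
python3 - <<'E'
from h import *
for n in("top","scene"):
    c=camera(n); cv2.imwrite(f"pics/{n}0.png",c["image"]); np.savez(f"{n}0.npz",W=xyz(c),im=c["image"]); print(np.round(c["cam_to_world"],2))
print(grip_point_offset, read_state())
E
```

```text
pics
[[ 2.00000e-02  9.90000e-01 -1.00000e-01  2.70950e+02]
 [-1.00000e+00  2.00000e-02  1.00000e-02  3.22400e+01]
 [ 1.00000e-02  1.00000e-01  1.00000e+00  1.58428e+03]
 [ 0.00000e+00  0.00000e+00  0.00000e+00  1.00000e+00]]
[[ 8.6000e-01 -3.9000e-01  3.4000e-01  8.0756e+02]
 [ 5.1000e-01  6.3000e-01 -5.9000e-01 -7.0463e+02]
 [ 2.0000e-02  6.8000e-01  7.4000e-01  9.2795e+02]
 [ 0.0000e+00  0.0000e+00  0.0000e+00  1.0000e+00]]
-18.700000000000003 {'time': 0.1, 'qpos': array([-1.28716328,  0.52195461, -0.03633832,  1.59989447,  0.02122474,
        1.02110514, -0.11280201]), 'qvel': array([ 0.00043956, -0.00158868, -0.00173635, -0.00159455, -0.00061139,
        0.0004963 , -0.00024484]), 'joint_efforts': array([ 4.01958052e-03, -9.28480482e+01,  1.98423497e+00, -3.70533478e+01,
        1.81931513e-02,  5.25596275e-03,  7.40191012e-06]), 'eef_pos': array([216.49490546, 586.01343574, 230.80328856]), 'tool_rot': array([[-9.38054381e-01,  3.46487966e-01, -2.59602320e-04],
       [ 3.46488054e-01,  9.38053913e-01, -9.40677781e-04],
       [-8.24125589e-05, -9.72356017e-04, -9.99999524e-01]]), 'ft_force': array([0.0554406 , 0.64335306, 0.56680499]), 'torque': array([ 0.05752614, -0.00070582, -0.02765684]), 'gripper_force': 0.0, 'finger_gap': 85.82632013947689}
```

View pics/top0.png

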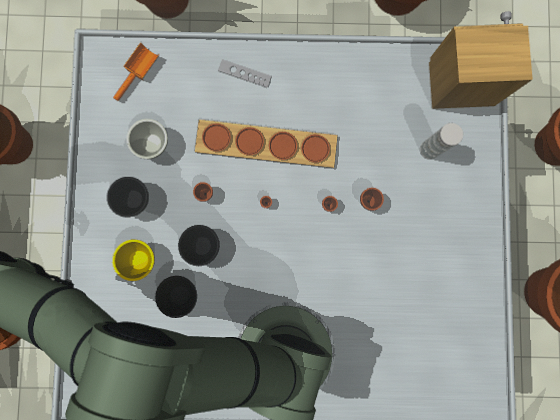

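View pics/scene0.png

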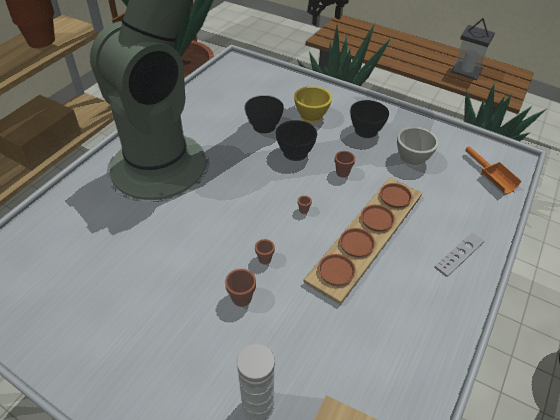

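The top view has x up and y to the left.

- **Bowl:** candidates are white/grey (147,138), black (128,196), (198,245) and (176,296), and yellow (133,260). The white one at (147,138) fits, and it stands at the +y end, so the order is a=pot_1, b=pot_2, c=pot_3, d=pot_4.
- **Saucers a–d:** (216,138), (249,141), (283,146) and (316,148).
- **Pots by size:** pot_1 (266,202), pot_2 (330,204), pot_3 (202,191), pot_4 (371,199).
- **Jar tower:** base at about (428,152).

Next I measure these and confirm them in an enlarged crop.

```bash
cat > meas.py <<'E'
from h import *
from scipy.optimize import least_squares
def circ(xy,R=None):
    c0=(xy.max(0)+xy.min(0))/2
    f=lambda p: np.hypot(*(xy-p[:2]).T)-(R if R else p[2])
    return least_squares(f,[*c0]+([] if R else [30]),loss="soft_l1",f_scale=1).x
def rim(W,cen,R,H,tol=3.5,base=0,wall=4):
    """centre of a rim ring at height H near cen, from depth"""
    z=W[...,2]-base; d=np.hypot(W[...,0]-cen[0],W[...,1]-cen[1])
    m=(abs(z-H)<tol)&(d<R*1.5+8)
    xy=W[m][:,:2]
    c=circ(xy,R-wall/2) if len(xy)>5 else [np.nan]*2
    r=np.hypot(*(xy-c[:2]).T)
    return c,len(xy),(r.min(),r.max()) if len(xy) else None,np.median(z[m])
PIX={'top':dict(p1=(266,202),p2=(330,204),p3=(202,191),p4=(371,199),a=(216,138),b=(249,141),c=(283,146),d=(316,148),bowl=(147,138),tower=(451,132)),
'scene':dict(p1=(305,204),p2=(265,251),p3=(345,163),p4=(241,287),a=(396,195),b=(377,218),c=(357,243),d=(337,270),bowl=(417,147),tower=(256,360))}
R=dict(p1=18,p2=23,p3=28,p4=33); H=dict(p1=38,p2=48,p3=58,p4=68)
E
python3 - <<'E'
from meas import *
for n in PIX:
    D=np.load(f"{n}0.npz"); W=D["W"]; print(n)
    for k,(u,v) in PIX[n].items():
        w=W[v,u]
        s=f"{k} px {np.round(w,1)} "
        if k in R:
            c,N,rr,z=rim(W,w[:2],R[k],H[k]); s+=f"rim {np.round(c,1)} N{N} {np.round(rr,1)} z{z:.1f}"
            q=W[(np.hypot(W[...,0]-c[0],W[...,1]-c[1])<R[k]+5)][:,2]; s+=f" zmax {np.percentile(q,[95,99])}"
        elif len(k)==1:
            c,N,rr,z=rim(W,w[:2],43,32,3,0,8); s+=f"rim {np.round(c,1)} N{N} {np.round(rr,1)} z{z:.1f}"
        print(s)
im=np.load("top0.npz")["im"][110:230,110:400]
cv2.imwrite("pics/crop1.png",cv2.resize(im,None,fx=2.7,fy=2.7,interpolation=cv2.INTER_CUBIC))
E
```

```text
top
p1 px [438.6  63.7  -1.5] rim [435.4  63.9] N40 [12.1 17.7] z38.8 zmax [42.03029569 45.63538732]
p2 px [ 435.4 -127.7    6.4] rim [ 432.5 -121.9] N54 [16.4 23.2] z47.9 zmax [51.84944997 53.96839237]
p3 px [468.  256.4  -0.6] rim [458.7 247.2] N59 [22.  28.2] z57.8 zmax [61.32858836 64.86376415]
p4 px [ 452.8 -250.1    6.3] rim [ 446.4 -240.6] N89 [25.6 34. ] z67.6 zmax [71.32573862 74.75498525]
a px [624.3 216.   27.2] rim [625.4 214.1] N148 [ 4.7 70.8] z30.9
b px [618.2 117.8  23. ] rim [616.1 116.5] N174 [ 8.5 74.2] z31.6
c px [604.7  16.   24.6] rim [605.4  18. ] N173 [10.3 74.4] z31.5
d px [599.2 -82.   31.3] rim [598.6 -77.8] N146 [ 1.5 67.5] z31.1
bowl px [621.9 422.7  18.2] 
tower px [ 613.2 -426.8  200.4] 
scene
p1 px [437.   71.2  16. ] rim [438.4  62.3] N69 [12.1 19.9] z37.0 zmax [38.01792436 39.22573113]
p2 px [ 428.5 -110.2   12.6] rim [ 435.6 -123.9] N121 [15.3 24.7] z47.4 zmax [49.04398178 50.16857939]
p3 px [472.6 225.5  57.3] rim [462.1 245.2] N90 [21.1 29.6] z57.7 zmax [58.49672835 59.86195121]
p4 px [ 436.9 -224.8   13.3] rim [ 449.4 -242.9] N203 [25.8 34.9] z67.4 zmax [68.25005845 70.28611593]
a px [628.8 220.9  22.5] rim [628.4 212.9] N142 [33.4 63.9] z31.2
b px [618.4 115.2  26.5] rim [618.6 114.2] N195 [29.  72.8] z31.2
c px [607.8  19.5  21.8] rim [608.1  15.7] N230 [21.4 76.2] z31.2
d px [601.7 -76.6  21.7] rim [601.8 -79.5] N209 [34.1 74.2] z31.4
bowl px [608.6 444.1  19.2] 
tower px [ 611.2 -427.2  203.4]
```

View pics/crop1.png

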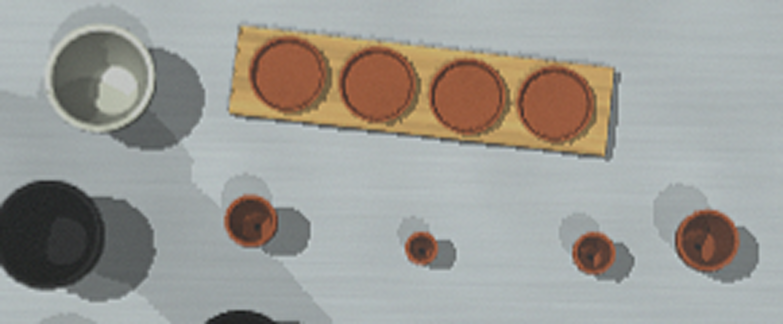

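The crop confirms it: the white bowl is at left (crop 100,78), and the pots left to right are pot_3, pot_1, pot_2 and pot_4, all upright. The two cameras differ by a constant (3,-2) mm, so I'll use their mean. I'll move pot_1 first.

```bash
cat > act.py <<'E'
from meas import *
step=np.array([-9.1,-97.4]); mid=np.array([612.8,66.8])
SAU={k:mid+(i-1.5)*step for i,k in enumerate("abcd")}
POT=dict(p1=(436.9,63.1),p2=(434.0,-122.9),p3=(460.4,246.2),p4=(447.9,-241.7))
ZG=dict(p1=13.,p2=20.,p3=28.,p4=36.)
n=np.array([step[1],-step[0],0])/np.hypot(*step)      # row normal; fingers close along it
def rot(s): y=s*n; z=np.array([0,0,-1.]); return np.column_stack([np.cross(y,z),y,z])
def pick_rot(p):
    q0=read_state()["qpos"]; best=None
    for s in(1,-1):
        q=inverse_kinematics(p,rot(s))
        if q is not None and (best is None or abs(q[6])<best[0]): best=(abs(q[6]),s,q)
    return rot(best[1])
def show(t):
    s=read_state(); print(t,round(s["time"],2),np.round(s["eef_pos"],1),"gap",round(s["finger_gap"],1),"F",np.round(s["ft_force"],1))
def go(p,s,dst=None):
    x,y=POT[p]; zg=ZG[p]; up=zg+105; X,Y=SAU[s] if dst is None else dst
    movep([x,y,up],pick_rot([x,y,up])); show("above")
    movel([x,y,zg],max_speed=150); clamp(); show("clamped")
    movel([x,y,up],max_speed=150); show("lifted")
    movel([X,Y,up],max_speed=250)
    movel([X,Y,zg+24+6],max_speed=150); show("over")
    g=movel([X,Y,zg+24-2],max_speed=15,guard=2.5); show(f"down guard={g}")
def release(p):
    e=read_state()["eef_pos"]; open_gripper(); show("open")
    movel([e[0],e[1],ZG[p]+24+105],max_speed=150); show("clear")
E
python3 - <<'E'
from act import *
print({k:np.round(v,1) for k,v in SAU.items()})
go("p1","a")
c=camera("scene"); cv2.imwrite("pics/p1.png",cv2.resize(c["image"][130:290,290:490],None,fx=3.5,fy=3.5))
E
```

```text
{'a': array([626.4, 212.9]), 'b': array([617.3, 115.5]), 'c': array([608.2,  18.1]), 'd': array([599.2, -79.3])}
above 2.18 [437.2  64.  118.1] gap 85.5 F [-0.2  0.7 -0.3]
clamped 3.58 [437.2  63.2  13.5] gap 33.3 F [-2.2 -0.3 16. ]
lifted 4.42 [436.6  63.2 117.5] gap 33.4 F [-1.4  0.3  0.3]
over 6.19 [626.8 212.7  43.8] gap 33.8 F [ 0.1 -0.   0. ]
down guard=True 6.62 [626.8 213.1  37.7] gap 33.6 F [-0.1  0.5  8.1]
```

View pics/p1.png

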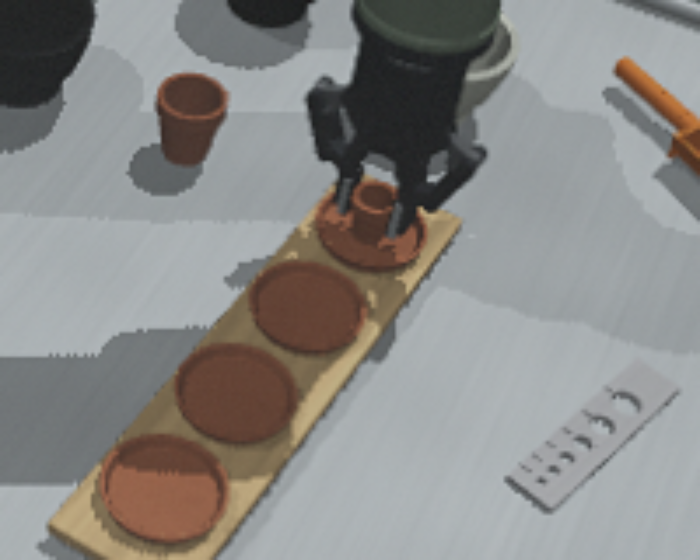

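Pot_1 is held upright over the middle of saucer_a (crop about 375,205) and in contact. I'll release it and check.

```bash
cat >> act.py <<'E'
def check(p,s,name=None):
    """pot centre minus saucer centre, from both cameras' depth"""
    for nme in("top","scene"):
        c=camera(nme); W=xyz(c)
        r,N,rr,z=rim(W,SAU[s],R[p],H[p],3.5,24)
        off=np.array([-1.5,1]) if nme=="top" else np.array([1.5,-1])
        print("check",p,nme,"pot-saucer",np.round(r-SAU[s]-off,1),"N",N,np.round(rr,1),"z",round(z,1))
    if name: cv2.imwrite(name,cv2.resize(c["image"][140:320,260:460],None,fx=3.3,fy=3.3))
E
python3 - <<'E'
from act import *
release("p1")
POTUP=read_state()["eef_pos"]
x,y=POT["p2"]; movep([x,y,ZG["p2"]+105],pick_rot([x,y,ZG["p2"]+105]))
check("p1","a","pics/p1b.png")
E
```

```text
open 7.23 [626.3 212.9  37. ] gap 85.5 F [-0.2  0.5 -0.4]
clear 8.08 [626.3 213.  141.1] gap 85.1 F [ 0.4 -0.2 -0.1]
check p1 top pot-saucer [-0.8 -0.9] N 46 [13.1 19. ] z 38.0
check p1 scene pot-saucer [-1.2 -0.4] N 67 [10.6 19.8] z 37.0
```

View pics/p1b.png

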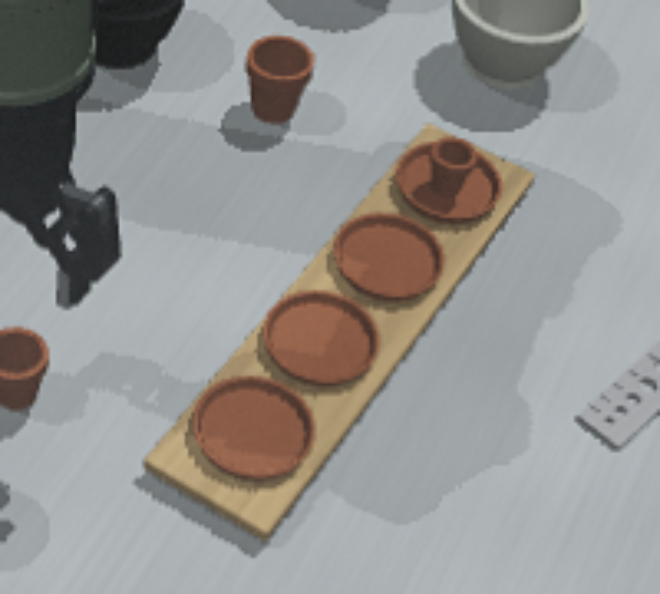

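Pot_1 stands upright about 1 mm off centre. I'll do pot_2 next, then pot_3, stopping if either grip looks wrong.

```bash
python3 - <<'E'
from act import *
for p,s,d in(("p2","b",46),("p3","c",56)):
    go(p,s,SAU[s]+[1,.6])
    if abs(read_state()["finger_gap"]-d)>7: print("ODD GAP"); break
    release(p)
    if p=="p3":
        x,y=POT["p4"]; movep([x,y,ZG["p4"]+105],pick_rot([x,y,ZG["p4"]+105]))
        check("p2","b"); check("p3","c","pics/p3.png")
E
```

```text
above 9.88 [ 434.2 -122.7  124.9] gap 85.5 F [ 0.  -0.4 -0.5]
clamped 11.18 [ 434.4 -122.9   20.7] gap 43.5 F [-2.3  1.  15.9]
lifted 12.03 [ 433.7 -122.7  124.5] gap 43.6 F [ 0.8 -0.2 -0.7]
over 14.04 [618.7 115.7  50.7] gap 43.3 F [ 0.6 -1.2 -1.2]
down guard=True 14.47 [618.7 116.3  44.9] gap 43.6 F [0.5 0.4 6.2]
open 14.96 [618.1 116.1  44.2] gap 85.3 F [-0.2 -0.3  0.1]
clear 15.81 [618.2 116.3 148.2] gap 85.4 F [-0.6  0.1 -0.4]
above 16.64 [460.8 245.9 132.8] gap 85.2 F [1.6 0.2 1.4]
clamped 17.89 [460.8 246.5  29. ] gap 53.6 F [-1.7 -1.5 13.1]
lifted 18.74 [460.  246.1 132.4] gap 53.6 F [-0.1  0.1 -1.8]
over 20.62 [609.5  18.9  58.6] gap 53.3 F [ 0.9 -1.   0.5]
down guard=True 21.05 [609.6  18.8  53. ] gap 53.5 F [-2.1  0.1  9. ]
open 21.48 [609.1  18.8  52.3] gap 85.1 F [0.1 0.8 0.5]
clear 22.32 [609.2  18.9 156.2] gap 85.7 F [-0.6  0.3 -0.3]
check p2 top pot-saucer [1.1 0. ] N 57 [17.  23.6] z 47.1
check p2 scene pot-saucer [1.  0.4] N 94 [16.3 25.8] z 47.1
check p3 top pot-saucer [0.5 0.2] N 68 [21.2 28.4] z 57.9
check p3 scene pot-saucer [1.2 0.7] N 140 [21.9 30.8] z 57.2
```

View pics/p3.png

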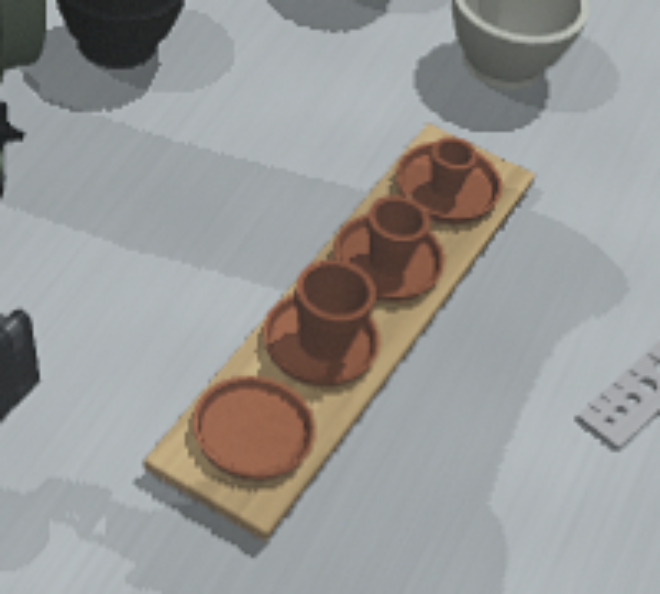

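All three pots are upright and within about 1 mm. Now pot_4.

```bash
python3 - <<'E'
from act import *
go("p4","d",SAU["d"]+[.3,.2])
if abs(read_state()["finger_gap"]-66)<7:
    release("p4")
    e=read_state()["eef_pos"]; movep([430,-60,260],pick_rot([430,-60,260])); wait(.3)
    for p,s in zip(R,"abcd"): check(p,s,"pics/p4.png")
    cv2.imwrite("pics/end_top.png",camera("top")["image"]); show("end")
E
```

```text
above 23.95 [ 448.1 -241.5  141. ] gap 85.1 F [-0.3  0.2 -0.8]
clamped 25.15 [ 448.5 -241.9   37.2] gap 63.4 F [-2.5  0.7 17.2]
lifted 26.0 [ 447.6 -241.4  140.4] gap 63.6 F [ 0.   0.1 -1.3]
over 27.69 [599.7 -79.7  66.7] gap 63.7 F [ 0.5  0.4 -0.4]
down guard=True 28.1 [599.9 -79.   61.4] gap 63.7 F [ 0.7 -0.1  6.9]
open 28.46 [599.2 -79.   60.7] gap 85.3 F [-0.5 -0.2 -0.7]
clear 29.3 [599.4 -78.8 164.2] gap 85.3 F [ 0.4  0.3 -0.5]
check p1 top pot-saucer [ 0.3 -0.3] N 42 [11.7 18.2] z 37.6
check p1 scene pot-saucer [-1.  -0.4] N 70 [11.8 21.6] z 37.6
check p2 top pot-saucer [ 0.7 -0. ] N 60 [17.3 23.9] z 47.8
check p2 scene pot-saucer [0.9 0.5] N 88 [16.  25.8] z 46.6
check p3 top pot-saucer [0.6 0.1] N 70 [22.7 28.4] z 57.8
check p3 scene pot-saucer [1.2 0.8] N 141 [20.6 30.6] z 57.3
check p4 top pot-saucer [-1.1 -0. ] N 45 [27.7 34.2] z 67.9
check p4 scene pot-saucer [ 0.2 -0.1] N 193 [26.8 34.9] z 67.3
end 30.85 [430. -60. 260.] gap 85.2 F [ 0.6 -0.7 -0.2]
```

View pics/p4.png

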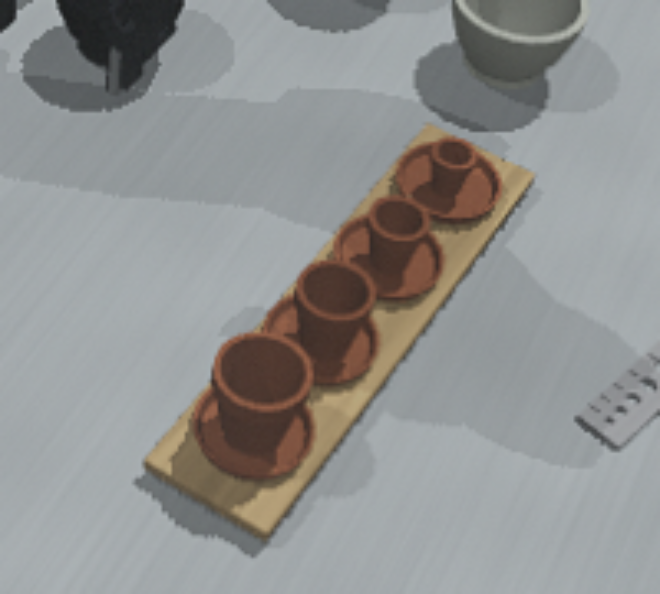

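View pics/end_top.png

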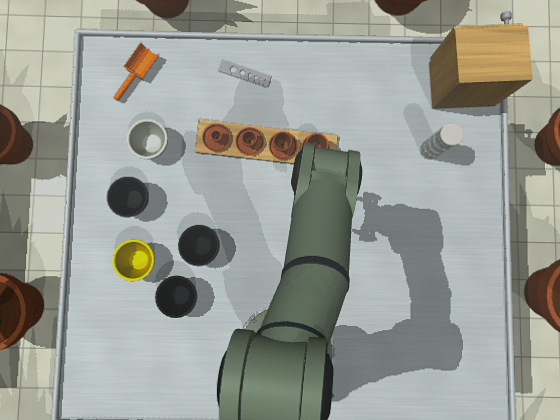

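All four pots stand upright and centred in order. The bowl (147,138) and the tower (440,140) haven't moved, and the robot is touching nothing.

```bash
python3 -c "
from workcell import *
print(finish_job())"
```

```text
the job is handed in; nothing more can be done
None
```

The job is handed in: the four pots stand upright on their saucers, smallest at the white bowl's end, each measured within about 1.5 mm of centre, after about 31 s of robot time, with the bowl and jar tower untouched.

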